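Lock the grinder's tool arm with its pin

ROBOT

A 6-joint arm with a two-finger parallel gripper is mounted at the origin on the work surface. World frame = base frame: x ahead of the robot, y to its left, z up, the work surface at z = 0. Lengths are in mm, angles in rad, forces in N, time in s.
With the tool pointing down it reaches from about 325 to 775 mm from the base axis. Payload 9.3 kg.
Tool frame: the origin (TCP) lies at the very end of the fingers, on their centre line; the grasp point (between the pads) lies 19 mm behind it; y points along the fingers, x is the direction in which the jaws open and shut, and the axes are right-handed (so a half turn about y gives the same grasp; the last joint's range is limited). The gripper opens to 85 mm and grips with 20 to 120 N. Pads are 22 mm wide; open, the fingers measure 114 mm over their backs; the gripper's body (76 mm by 85 mm) begins 54 mm behind the grasp point. The pads swing forward as they close: fully open they stand 13 mm farther back than shut.
Start: joints at [1.113, 0.259, 0.021, 1.334, 0, 1.418], TCP at [165.058, 524.645, 231.279] pointing down, gripper open.
Joint ranges: [-3.04, 3.04], [-0.91, 1.82], [-1.04, 1.36], [-1.92, 1.95], [-1.52, 1.45], [-3.14, 3.14]. Speed limits (rad/s): [2.22, 2.22, 2.79, 3.14, 3.14, 3.14].

INTERFACE

Orientations are given as a rotation vector (axis times angle).
In Python, from cell import * gives the robot as it stands.
- The arm moves only by the shell command python3 -m inch 'ROWS' [FORCE]. ROWS is JSON, a list that holds one entry, the list of rows, each a list of 7 numbers: the turn, a rotation vector about the tool's x, y, z in degrees, then the shift along the tool's x, y, z in m, then the opening, from -1 (shut) to 1 (fully open), so that 0 is half open. In form: [[[rx, ry, rz, tx, ty, tz, claw], ...]]. A call has 1 to 12 rows; each row shifts and turns the commanded pose from where the row before left it, along the tool's axes as they then stand; what a row does not reach is not made up. A row lasts 1/12 s, in which the tool goes at most 41.7 mm and 7.16 degrees, less where a joint would pass 70% of its speed; a pose out of reach is approached as far as the arm can. A call is refused whole if a number of a shift passes 0.0417 or a number of a turn 7.16, either way. A call with a gripper value outside its range is refused whole. The fingers move at their own pace and stop on an object; FORCE is the grip in N (left out, the last holds). Time passes only in rows, so rows that do not move let the fingers close. It gives the time, the measured TCP pose, the force and the opening at its end, in the units of the state.
- get_obs(): the state, without advancing time (a new reading comes with each control period).
- get_image(name): name is "side" or "top"; returns a dict with "frame" (400x640x3 uint8, red, green, blue), "fx", "fy", "cx", "cy" (pixels), "R" (3x3) and "t" (3): a world point X has camera coordinates R X + t. Camera axes: x right, y down, z forward; pixel columns grow to the right and rows downward; lengths in mm; the calibration is good to about 2 mm. A picture is of the moment at which its call begins. There is no depth.
- job_done(): hands the job in, once; it reports no verdict.
Trained networks look in a picture, given as the dict that the camera call returned (one of the last four; its "shot" number tells which), for a name from the list of things; names that differ only in an ending like _2 or _b are one class to them, and where a whole thing is asked for, a point or a joint stands for the part that bears it (a point fixed in the world has none). Each returns a list of dicts, best first, with "score" (0 to 1); they miss things now and then, are a little off and sometimes report something else, mostly with a low value. They report only what shows in the picture. A call takes as long as a camera call. They do not tell look-alikes from the thing itself.
- spot_in(name, picture): "extent" ([centre column, centre row, width, height] in pixels, round what is visible of it).
The state is a dict: "time": time; "joint_positions": joint angles; "joint_velocities": joint speeds; "joint_torque": joint torques, N m; "ee_pos": TCP position; "orientation": TCP orientation; "force": force on the tool from outside, world axes, zero at the start; "ft_torque": the same for the moment, N m; "gripper_width": finger opening in mm.
Only numpy, scipy, OpenCV 4.12 (cv2) and the standard library are available. Lean on these libraries where they do the work, as an engineer would, in place of code of your own. Each camera call takes 0.05 s, during which the arm holds its last target.

TASK

Push the tool arm with the contact wheel fully home into the grinder's receiver, slide the lock pin along its trough through both cheeks and the arm until its head is home against the step, then turn the keeper bar fully across behind the pin's head so that it cannot back out. Leave the other things on the bench where they are.

Things in the scene. Friction and masses are not known exactly. Their poses are not given: they have to be found in the camera images.
- receiver: Pale green cast belt-grinder receiver on a fixed steel base plate (x -55..145, y -110..150 mm, 12 thick); place and yaw vary. Origin on the bench right below the pin hole; x runs along the tool arm (pushed home towards +x), y along the pin axis, z up. Two upright cheeks, x -45..35, y 10..18 and -18..-10, top 84 mm high. A grey motor stub 89 mm high lies at x 71..139, y -105..17.
- pin_hole (a point): Mouth of the 15 mm round hole in the outer face of the +y cheek, on the pin axis: x 0, y 18 mm of the receiver, 60 mm high. The same hole goes on through the arm (when home) and the -y cheek, whose outer face is at y -18 mm.
- trough_step (a point): On the pin axis at y 50 mm of the receiver, 60 mm high: the step in the open trough. From y 18 to 50 it is narrow (14 mm wide, floor 54 high, walls to 60) and guides the shank; from y 50 to 135 wide (29 mm inside, 37 outside, floor 47 high, wall tops 56 mm above the bench) for the head. Home, the pin's head stands against this step.
- tool_arm (a joint): How far the tool arm is out, m: 0 = home against its stop, its hole in line with the cheeks'; at most 0.042. About 4 N friction, stays where left. Steel bar 18 mm thick (y), 36 tall, centred 60 mm high between the cheeks; a collar meets the cheeks when home. On its -y side a contact wheel, 64 mm diameter, y -14..-41, axle 28 mm behind the end plate's front face.
- end_plate (a point): Centre of the front (-x) face of the tool arm's square end plate (44 x 44 mm, 10 mm thick), 60 mm above the bench; moves with the arm. When home it is at x -110 mm, y 0 of the receiver.
- lock_pin: Loose steel pin, about 120 g, lying in the trough along receiver y. Shank 12 mm diameter, 76 long, nose tapered over 6 mm; round head 26 mm diameter, 12 thick. Origin on its axis where shank meets head; its y points from nose to head, whose outer face is at y +12 mm. Starts with its nose 4 to 22 mm short of the cheek. Home: origin at y 50 mm of the receiver. Slides with 1 to 2 N.
- pin_nose (a point): Tip of the lock pin's nose, 76 mm from the pin's origin; 8 mm out of the far cheek when home.
- keeper (a joint): Angle of the keeper, rad: 0 = closed at its stop, bar across the wide trough (along receiver +x), 3 mm behind the head of a pin that is home. Grows anticlockwise from above to 2.4; at 1.57 the bar points along +y beside the trough. Friction 0.08 N m, stays where left; a pin not home blocks it. Bar 10 mm wide, 58 to 66 mm above the bench, from 10 mm behind its pivot to 76 mm ahead.
- keeper_pivot (a point): The keeper's vertical pivot axis, at x -40, y 70 mm of the receiver, at the top of the pivot boss, 70 mm above the bench.
- keeper_peg (a point): Top centre of the upright round peg on the keeper (12 mm diameter, 66 to 92 mm above the bench), 66 mm from the pivot; moves with the keeper.
- c_clamp: Bystander: grey C-clamp lying flat, about 120 x 80 x 16 mm. Origin under the middle of its back.
- oil_can: Bystander: plain blue can, 52 mm diameter, 120 mm tall, standing; origin at the centre of its underside.
- blade_blank: Bystander: flat steel bar 220 x 35 x 5 mm lying on the bench; origin at the centre of its underside.
- jar: Bystander: glass jar with steel cap, 60 mm diameter, 75 mm tall; origin at the centre of its underside.
There are look-alikes about, which are no part of the job. Several things have the shape of the lock_pin; the one meant has the colours described above.

How it is judged (in metres and radians):
On the way, in this order (a step that is already met when the one before it is completed fails the run):
1. the tool arm is pushed home (value of joint tool_arm below 0.002 m), for 0.1 s.
2. the pin is through both cheeks and the arm, head against the step (value of joint tool_arm below 0.002 m and y of lock_pin in the frame of receiver between 0.046 and 0.053 m and y of pin_nose in the frame of receiver below -0.021 m and angle between the y axis of lock_pin and the y axis of receiver, either way round below 0.12 rad), for 0.1 s.
3. the keeper is turned across behind the head (value of joint keeper below 0.12 rad), for 0.1 s.
At the end, for the whole second after the job is handed in: The tool arm is home (within 2 mm), the pin passes through both cheeks and the arm with its head within 3 mm of the step, the keeper is closed (within 0.12 rad), all at rest (all of step 2 and value of joint keeper below 0.12 rad and linear speed of lock_pin below 0.01 m/s); the robot touches nothing.
It fails at once if the C-clamp is moved more than 20 mm (distance of c_clamp from where it was at the start of the episode above 0.02 m).
It fails at once if the can is moved more than 20 mm (distance of oil_can from where it was at the start of the episode above 0.02 m).
It fails at once if the blade blank is moved more than 20 mm (distance of blade_blank from where it was at the start of the episode above 0.02 m).
It fails at once if the jar is moved more than 20 mm (distance of jar from where it was at the start of the episode above 0.02 m).
It also fails if it takes over 58 s, if anything falls off the work surface, if the arm or the gripper's body presses on something with over 40 N, if the wrist force passes 120 N, or if a joint passes its speed limit or range.

## Working session

There is one attempt and no reset: what is moved stays moved. The work goes in short steps, Python scripts to look and compute and a shell command to move; the robot and the scene stay as the last step left them, time stands still between calls to the robot, and variables do not carry over. Pictures are saved under pics/ and viewed, and the job is handed in when it is done.

```bash
mkdir -p pics; ls
python3 - <<'E'
from cell import *
import cv2,numpy as np
print(get_obs())
for n in("side","top"):
    p=get_image(n); cv2.imwrite(f"pics/{n}0.png",p["frame"][:,:,::-1])
    print(n,p["fx"],p["fy"],p["cx"],p["cy"],p["R"],p["t"])
    for k in["receiver","tool_arm","end_plate","lock_pin","pin_nose","keeper","keeper_pivot","keeper_peg","pin_hole","trough_step","c_clamp","oil_can","blade_blank","jar"]:
        try: print(k,[(np.round(d["extent"]).tolist(),round(d["score"],2)) for d in spot_in(k,p)][:5])
        except Exception as e: print(k,e)
E
```

```text
pics
{'time': 0.0, 'joint_positions': array([ 1.11338388e+00,  2.59226651e-01,  2.07183819e-02,  1.33369044e+00,
       -4.08489118e-06,  1.41822836e+00]), 'joint_velocities': array([ 0.00106788, -0.00051764,  0.00147871, -0.00018346,  0.00240814,
       -0.0001735 ]), 'joint_torque': array([-2.49636061e-03, -5.55636835e+01,  3.44529068e+01,  1.36176022e-02,
       -2.05834099e-04, -7.65286842e-06]), 'ee_pos': array([164.93749524, 524.37890534, 230.63037251]), 'orientation': array([-1.33879853, -0.98082583,  0.98288691]), 'force': array([-0.15178487,  0.38917619,  0.33927168]), 'ft_torque': array([-0.00085682, -0.00259507, -0.00016722]), 'gripper_width': 85.45401903623217}
side 420.3995829129864 420.3995829129864 329.7875654731804 199.5174502544641 [[-0.99318407 -0.11644931  0.00499678]
 [-0.07506229  0.6062252  -0.7917428 ]
 [ 0.08916873 -0.7867214  -0.61083416]] [ 558.7700562   114.59014201 1040.69576149]
receiver [([312.0, 205.0, 128.0, 99.0], 0.79), ([307.0, 215.0, 25.0, 23.0], 0.69)]
tool_arm [([346.0, 203.0, 65.0, 32.0], 0.82)]
end_plate [([348.0, 205.0, 65.0, 35.0], 0.9)]
lock
[... 1315 characters left out ...]
1.0, 15.0], 0.5)]
pin_nose [([310.0, 175.0, 35.0, 17.0], 0.49), ([246.0, 173.0, 10.0, 35.0], 0.47), ([236.0, 124.0, 16.0, 30.0], 0.46)]
keeper [([332.0, 209.0, 30.0, 73.0], 0.66), ([295.0, 191.0, 34.0, 6.0], 0.58), ([156.0, 146.0, 30.0, 31.0], 0.29)]
keeper_pivot [([340.0, 182.0, 119.0, 126.0], 0.66)]
keeper_peg [([296.0, 194.0, 38.0, 9.0], 0.44)]
pin_hole [([336.0, 180.0, 114.0, 124.0], 0.97)]
trough_step [([338.0, 180.0, 120.0, 124.0], 0.78), ([332.0, 206.0, 34.0, 80.0], 0.55)]
c_clamp [([159.0, 233.0, 32.0, 55.0], 0.62), ([340.0, 184.0, 121.0, 124.0], 0.21)]
oil_can [([157.0, 147.0, 32.0, 33.0], 0.6)]
blade_blank [([470.0, 246.0, 32.0, 81.0], 0.9)]
jar [([458.0, 149.0, 28.0, 29.0], 0.88)]
```

Run:
```python
import cv2
a=cv2.imread("pics/side0.png");b=cv2.imread("pics/top0.png")
cv2.imwrite("pics/s0z.png",cv2.resize(a[130:280,220:420],None,fx=4,fy=4,interpolation=cv2.INTER_CUBIC))
cv2.imwrite("pics/t0z.png",cv2.resize(b[100:260,240:430],None,fx=3.7,fy=3.7,interpolation=cv2.INTER_CUBIC))
```

```text
(no output)
```

View pics/top0.png

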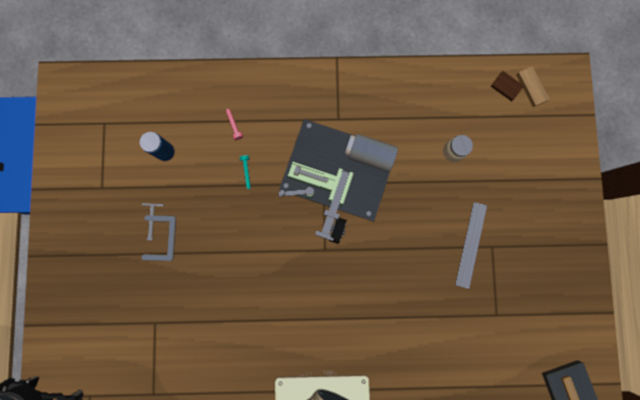

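View pics/side0.png

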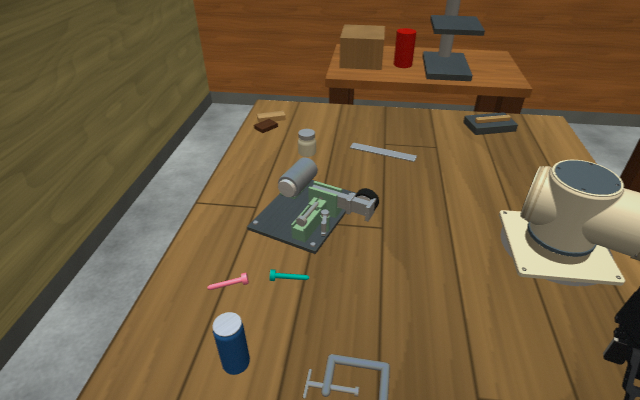

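View pics/s0z.png

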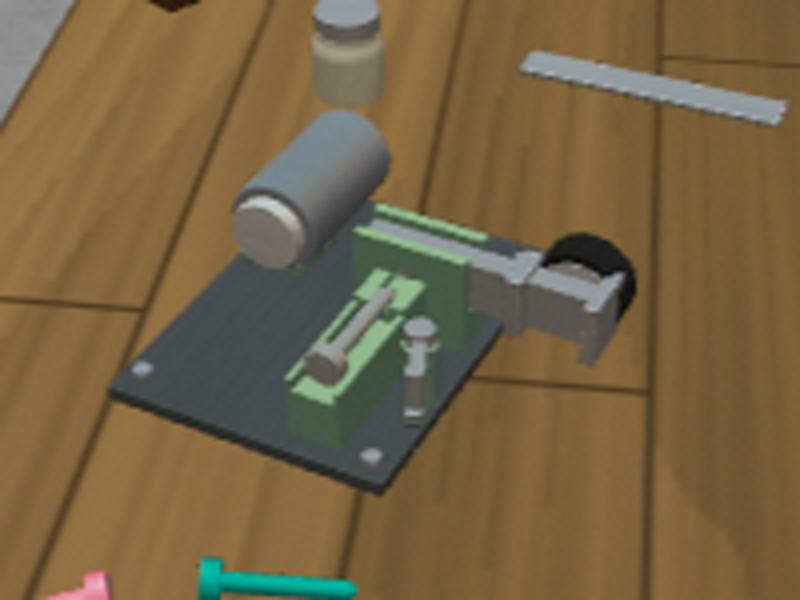

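View pics/t0z.png

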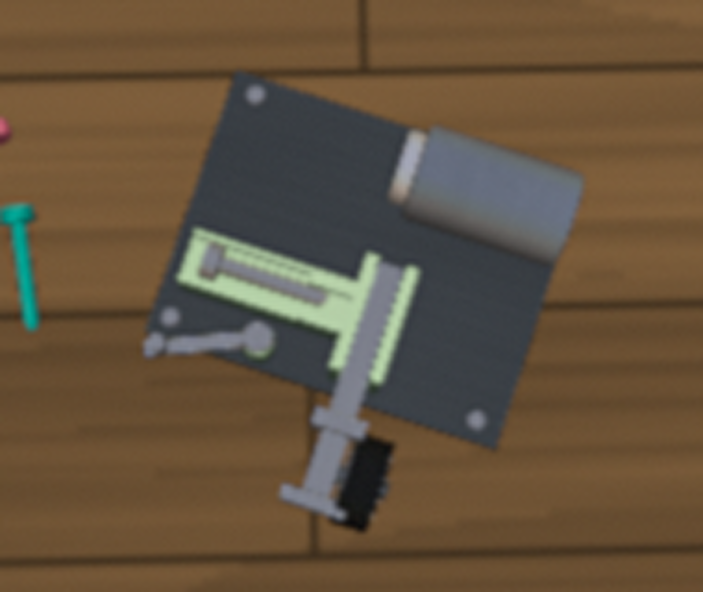

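The top view shows the tool arm pulled out, with its end plate at about zoom (313,503). The grey pin lies in the trough with its head at zoom (210,262). The keeper peg is at zoom (153,343), beyond 90°. The pink and teal pins are decoys. Next I fit the poses.

```bash
cat > h.py <<'E'
import numpy as np
from scipy.optimize import least_squares
C={}
C["side"]=dict(f=420.3995829129864,c=(329.7875654731804,199.5174502544641),R=np.array([[-0.99318407,-0.11644931,0.00499678],[-0.07506229,0.6062252,-0.7917428],[0.08916873,-0.7867214,-0.61083416]]),t=np.array([558.7700562,114.59014201,1040.69576149]))
C["top"]=dict(f=471.97068260171386,c=(319.81347227336323,192.70873821850546),R=np.array([[-0.02073987,-0.99976395,0.00647274],[-0.99218986,0.01978539,-0.1231577],[0.12300056,-0.00897646,-0.992366]]),t=np.array([8.50134311,569.77418127,1165.52823216]))
def proj(n,X):
    c=C[n];p=c["R"]@np.asarray(X,float)+c["t"];return np.array(c["c"])+c["f"]*p[:2]/p[2]
def back(n,uv,z):
    c=C[n];d=np.array([(uv[0]-c["c"][0])/c["f"],(uv[1]-c["c"][1])/c["f"],1]);d=c["R"].T@d;o=-c["R"].T@c["t"];return o+d*(z-o[2])/d[2]
def zs(u,v):return np.array([(u+.5)/4-.5+220,(v+.5)/4-.5+130])
def zt(u,v):return np.array([(u+.5)/3.7-.5+240,(v+.5)/3.7-.5+100])
def W(q,p):
    c,s=np.cos(q[2]),np.sin(q[2]);return np.array([q[0]+c*p[0]-s*p[1],q[1]+s*p[0]+c*p[1],p[2]])
def Rl(q,p):
    c,s=np.cos(q[2]),np.sin(q[2]);d=np.array(p[:2])-q[:2];return np.array([c*d[0]+s*d[1],-s*d[0]+c*d[1]])
E
python3 - <<'E'
from h import *
obs=[("top",zt(148,338),(-55,150,12)),("top",zt(237,70),(145,150,12)),("top",zt(497,448),(-55,-110,12)),
("top",zt(197,228),(18.5,135,56)),("top",zt(177,283),(-18.5,135,56)),("top",zt(375,252),(35,18,84)),("top",zt(419,266),(35,-18,84)),("top",zt(380,384),(-45,-18,84)),
("side",zs(110,386),(145,150,12)),("side",zs(382,490),(-55,150,12)),("side",zs(355,228),(35,18,84)),("side",zs(469,263),(-45,18,84))]
f=lambda q:np.concatenate([proj(n,W(q,p))-uv for n,uv,p in obs])
r=least_squares(f,[500,0,-.3],x_scale=[10,10,.1],loss="soft_l1");q=r.x
print(q);print(f(q).reshape(-1,2).round(1).tolist())
np.save("q.npy",q)
print("peg",Rl(q,back("top",zt(153,343),92)),Rl(q,back("side",zs(413,412),92)))
print("pivot",Rl(q,back("top",zt(258,334),70)),Rl(q,back("side",zs(421,328),70)))
print("pin head ctr top",Rl(q,back("top",zt(208,260),70)),"nose",Rl(q,back("top",zt(326,296),62)))
print("endplate",Rl(q,back("top",zt(283,492),82)),Rl(q,back("top",zt(345,519),82)))
for n,z in(("top",zt),):
  for p in [(-110,0,60),(-152,0,60),(0,50,60),(-40,70,70)]: print(p,W(q,p).round(1))
E
```

```text
[ 5.85175740e+02 -5.73480467e+01 -3.40675147e-01]
[[-0.6, -1.6], [-0.1, -0.3], [0.5, 0.2], [-0.2, 0.3], [0.5, -0.8], [-1.6, 0.2], [0.5, 1.0], [1.0, -0.2], [-0.3, 0.3], [1.0, -1.0], [0.2, 1.1], [-0.3, 0.8]]
peg [-68.18674377 133.66319976] [-79.98806926 162.84208873]
pivot [-38.27900921  71.56755156] [-38.57340598  70.81403162]
pin head ctr top [ -1.35159036 119.30098365] nose [ 1.64250598 36.68960935]
endplate [-133.32573801   22.36412055] [-137.26523512  -21.58127125]
(-110, 0, 60) [481.5 -20.6  60. ]
(-152, 0, 60) [441.9  -6.6  60. ]
(0, 50, 60) [601.9 -10.2  60. ]
(-40, 70, 70) [570.9  22.   70. ]
```

```bash
cat >> h.py <<'E'
from scipy.spatial.transform import Rotation as Ro
def tool(o):return Ro.from_rotvec(o["orientation"]).as_matrix()
def togo(o,q,p):
    """tool-frame shift (mm) to receiver point p, and current receiver-frame pose"""
    T=tool(o);return (T.T@(W(q,p)-o["ee_pos"])).round(1)
def rep(o,q):
    T=tool(o);r=Rl(q,o["ee_pos"]);yaw=np.degrees(np.arctan2(T[1,0],T[0,0])-q[2])
    c,s=np.cos(q[2]),np.sin(q[2]);F=o["force"]
    print("t",round(float(o["time"]),2),"rec",r.round(1),"z",round(o["ee_pos"][2],1),"toolx yaw in rec",round(yaw,1),"tooly z",T[2,1].round(3),"F rec",np.round([c*F[0]+s*F[1],-s*F[0]+c*F[1],F[2]],1),"j6",np.round(o["joint_positions"][5],2),"w",round(o["gripper_width"],1))
E
python3 - <<'E'
from cell import *; from h import *
q=np.load("q.npy");o=get_obs();rep(o,q);print(tool(o).round(3));print(togo(o,q,(-175,0,200)))
for z in (92,):
  for th in (1.8,1.9,2.0,2.1,2.2):
    p=W(q,(-40+66*np.cos(th),70+66*np.sin(th),92));print(th,(proj("top",p)-[240,100])*3.7,(proj("side",p)-[220,130])*4)
E
```

```text
t 1.5 rec [-590.4  408.2] z 231.3 toolx yaw in rec 92.1 tooly z -1.0 F rec [-0.3 -0.2 -0.5] j6 1.42 w 85.5
[[ 0.3   -0.    -0.954]
 [ 0.954  0.     0.3  ]
 [-0.    -1.     0.   ]]
[-422.8   31.3 -400.5]
1.8 [157.29460315 322.40567932] [395.27655113 367.51643123]
1.9 [156.78629206 332.3784709 ] [406.5349479  368.88809248]
2.0 [157.28536838 342.35699706] [417.9726929  369.51788508]
2.1 [158.78896085 352.24122643] [429.45724002 369.39760808]
2.2 [161.28405669 361.93165837] [440.8553253  368.52896799]
```

```bash
python3 -m inch '[[[0,2.1,0,-0.028,0,-0.0265,-1],[0,0,0,-0.028,0,-0.0265,-1],[0,0,0,-0.028,0,-0.0265,-1],[0,0,0,-0.028,0,-0.0265,-1],[0,0,0,-0.028,0,-0.0265,-1],[0,0,0,-0.028,0,-0.0265,-1],[0,0,0,-0.028,0,-0.0265,-1],[0,0,0,-0.028,0,-0.0265,-1],[0,0,0,-0.028,0,-0.0265,-1],[0,0,0,-0.028,0,-0.0265,-1],[0,0,0,-0.028,0,-0.0265,-1],[0,0,0,-0.028,0,-0.0265,-1]]]'
cat > r.py <<'E'
import sys;from cell import *; from h import *
q=np.load("q.npy");o=get_obs();rep(o,q)
a=[float(v) for v in sys.argv[1:]]
if a: print("togo",togo(o,q,a))
E
python3 r.py -175 0 200
```

```text
time: 2.5
ee_pos: [353.7, 100.3, 231.6]
orientation: [-1.352, -0.955, 0.953]
force: [1.7, 0.0, 0.6]
gripper_width: -0.0
t 2.5 rec [-270.9   71.3] z 231.6 toolx yaw in rec 90.0 tooly z -1.0 F rec [1.6 0.6 0.6] j6 0.39 w -0.0
togo [-71.2  31.7 -95.9]
```

```bash
python3 -m inch '[[[0,0,0,-0.0237,0.01,-0.033,-1],[0,0,0,-0.0237,0.02,-0.033,-1],[0,0,0,-0.0237,0.02,-0.033,-1],[0,0,0,0,0.03,0,-1],[0,0,0,0,0.035,0,-1],[0,0,0,0,0.035,0,-1],[0,0,0,0,0.027,0,-1],[0,0,0,0,0,0,-1]]]'
python3 r.py -146 0 55
python3 - <<'E'
from cell import *; import cv2
for n in("side","top"):
    p=get_image(n)["frame"][:,:,::-1]
    c=p[130:280,220:420] if n=="side" else p[100:260,240:430]
    cv2.imwrite(f"pics/{n}1.png",cv2.resize(c,None,fx=3.7,fy=3.7,interpolation=cv2.INTER_CUBIC))
E
```

```text
time: 3.17
ee_pos: [416.2, 7.8, 53.6]
orientation: [-1.346, -0.949, 0.957]
force: [-1.7, 0.5, -1.5]
gripper_width: 0.1
t 3.17 rec [-181.     4.9] z 53.6 toolx yaw in rec 89.9 tooly z -1.0 F rec [-1.8 -0.1 -1.5] j6 0.16 w 0.1
togo [ -4.9  -1.7 -35. ]
```

View pics/side1.png

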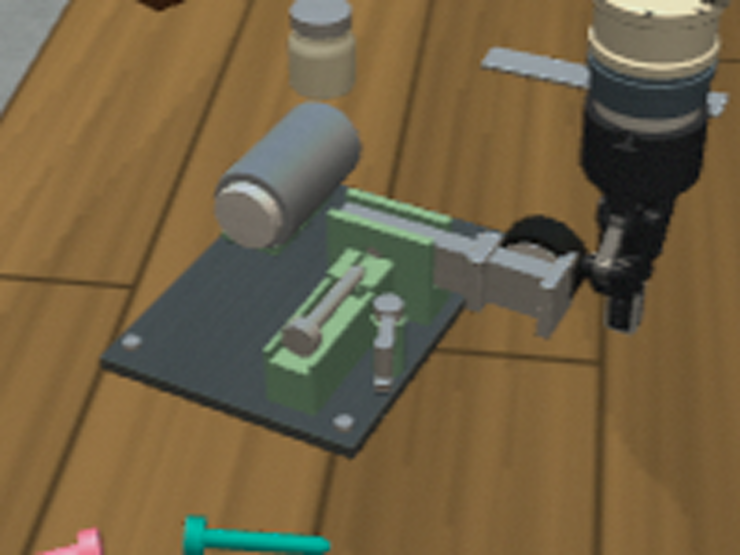

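```bash
python3 -m inch '[[[0,0,0,-0.0049,0.006,-0.012,-1],[0,0,0,0,0,-0.012,-1],[0,0,0,0,0,-0.005,-1],[0,0,0,0,0,-0.005,-1],[0,0,0,0,0,-0.005,-1],[0,0,0,0,0,-0.005,-1],[0,0,0,0,0,-0.004,-1],[0,0,0,0,0,-0.004,-1],[0,0,0,0,0,0,-1]]]'
python3 r.py -121 0 47
```

```text
time: 4.02
ee_pos: [467.4, -14.9, 51.6]
orientation: [-1.352, -0.955, 0.954]
force: [0.5, 0.4, 0.5]
gripper_width: 0.0
t 4.02 rec [-125.2    0.7] z 51.6 toolx yaw in rec 90.0 tooly z -1.0 F rec [0.4 0.5 0.5] j6 0.13 w 0.0
togo [-0.7  4.6 -4.2]
```

```bash
cat > pic.py <<'E'
import sys;from cell import *; import cv2
t=sys.argv[1]
for n in("side","top"):
    p=get_image(n)["frame"][:,:,::-1]
    c=p[130:280,220:420] if n=="side" else p[100:260,240:430]
    cv2.imwrite(f"pics/{n}{t}.png",cv2.resize(c,None,fx=3.7,fy=3.7,interpolation=cv2.INTER_CUBIC))
E
python3 pic.py 2
```

```text
(no output)
```

View pics/side2.png

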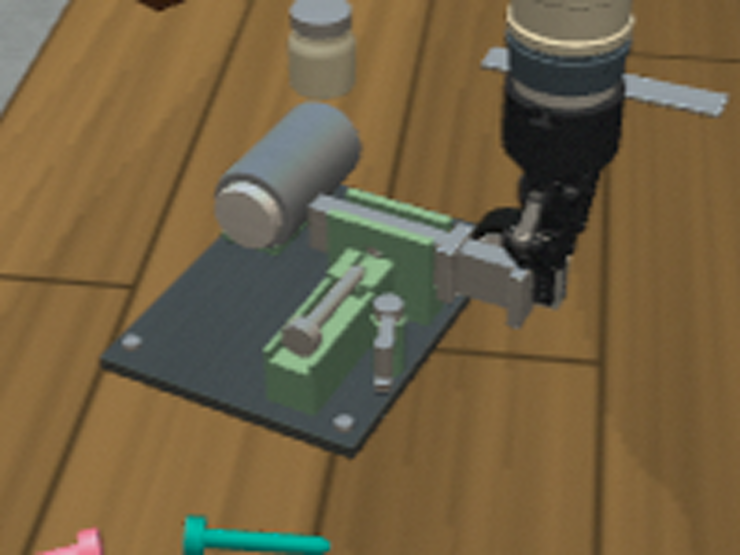

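View pics/top2.png

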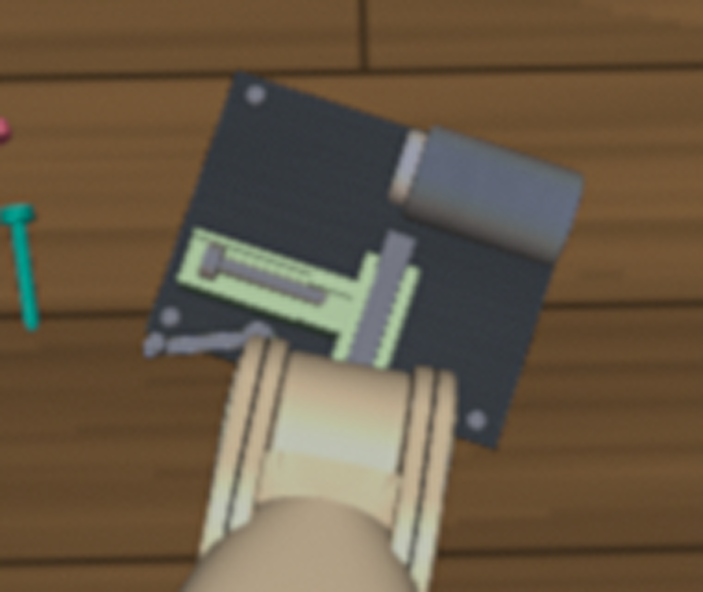

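The arm has slid in: its collar is at side zoom (450,260), very near the cheek. I push on in small steps to feel the stop.

```bash
python3 -m inch '[[[0,0,0,0,0,-0.002,-1],[0,0,0,0,0,-0.002,-1],[0,0,0,0,0,-0.001,-1],[0,0,0,0,0,0,-1]]]'
python3 r.py -121 0 52
```

```text
time: 4.45
ee_pos: [471.3, -16.2, 51.5]
orientation: [-1.351, -0.954, 0.954]
force: [-3.7, 1.6, 2.4]
gripper_width: 0.1
t 4.45 rec [-121.1    0.7] z 51.5 toolx yaw in rec 90.0 tooly z -1.0 F rec [-4.   0.3  2.4] j6 0.13 w 0.1
togo [-0.7 -0.5 -0.1]
```

```bash
python3 -m inch '[[[0,0,0,0,0,-0.002,-1],[0,0,0,0,0,-0.001,-1],[0,0,0,0,0,0,-1]]]'
python3 r.py -121 0 52
```

```text
time: 4.7
ee_pos: [472.3, -16.6, 51.3]
orientation: [-1.348, -0.952, 0.956]
force: [-11.8, 4.4, 8.6]
gripper_width: 0.4
t 4.7 rec [-120.     0.7] z 51.3 toolx yaw in rec 90.0 tooly z -1.0 F rec [-12.6   0.2   8.6] j6 0.13 w 0.4
togo [-0.7 -0.7  1. ]
```

```bash
python3 -m inch '[[[0,0,0,0,0,-0.002,-1],[0,0,0,0,0,-0.001,-1],[0,0,0,0,0,0,-1],[0,0,0,0,0,0,-1]]]'
python3 r.py -121 0 52; python3 pic.py 3
```

```text
time: 5.03
ee_pos: [472.2, -16.6, 51.0]
orientation: [-1.344, -0.949, 0.958]
force: [-22.4, 7.8, 17.2]
gripper_width: 0.1
t 5.03 rec [-120.1    0.7] z 51.0 toolx yaw in rec 90.0 tooly z -1.0 F rec [-23.8  -0.1  17.2] j6 0.13 w 0.1
togo [-0.7 -1.   0.9]
```

View pics/side3.png

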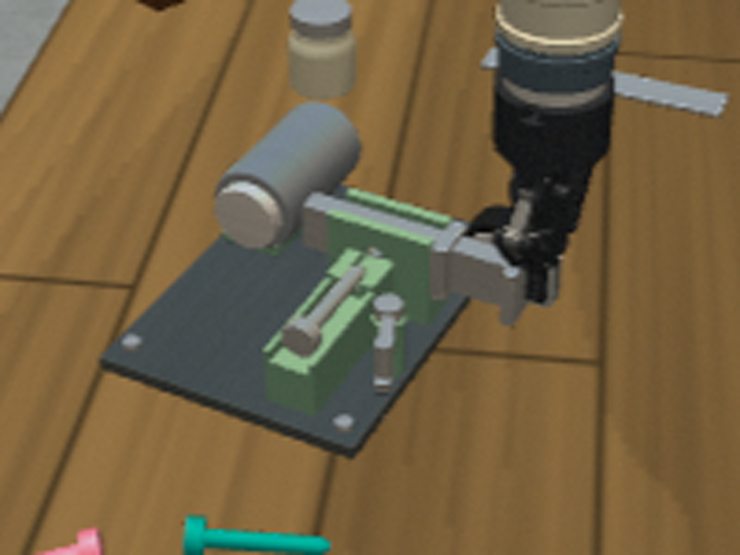

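```bash
python3 -m inch '[[[0,0,0,0,0,0.012,-1],[0,0,0,0,0,0.02,-1],[0,0,0,0,-0.035,0,-1],[0,0,0,0,-0.035,0,-1],[0,0,0,0.02,-0.025,0,-1],[0,0,0,0.028,0,-0.03,-1],[0,0,0,0.028,0,-0.03,-1],[0,0,0,0.028,0,-0.03,-1],[0,0,0,0.028,0,-0.03,-1],[0,0,0,0.028,0,-0.03,-1],[0,0,0,0,0,0,-1]]]'
python3 r.py 0 155 62;python3 pic.py 4
```

```text
time: 6.05
ee_pos: [647.7, 95.3, 144.2]
orientation: [-1.352, -0.957, 0.954]
force: [-3.3, -0.7, -1.0]
gripper_width: 0.0
t 6.05 rec [  7.9 164.7] z 144.2 toolx yaw in rec 90.0 tooly z -1.0 F rec [-2.9 -1.7 -1. ] j6 0.36 w 0.0
togo [-9.8 82.1  8.1]
```

View pics/side4.png

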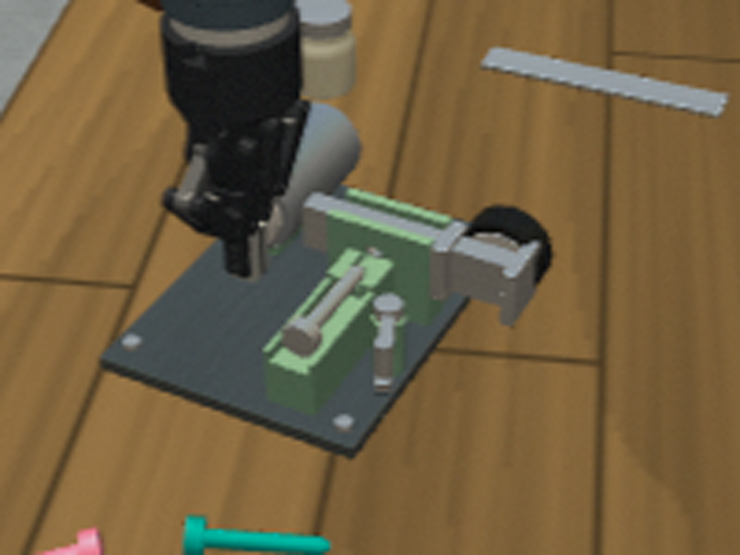

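```bash
python3 -m inch '[[[0,0,0,-0.004,0.03,0.008,-1],[0,0,0,0,0.03,0,-1],[0,0,0,0,0.024,0,-1],[0,0,0,0,0,0,-1],[0,0,0,0,0,0,-1]]]'
python3 r.py 0 155 60;python3 pic.py 5
```

```text
time: 6.57
ee_pos: [631.7, 91.4, 62.6]
orientation: [-1.351, -0.952, 0.955]
force: [-0.8, -0.5, 1.1]
gripper_width: 0.1
t 6.57 rec [ -5.8 155.8] z 62.6 toolx yaw in rec 89.9 tooly z -1.0 F rec [-0.6 -0.7  1.1] j6 0.35 w 0.1
togo [-0.7  2.6 -5.8]
```

View pics/side5.png

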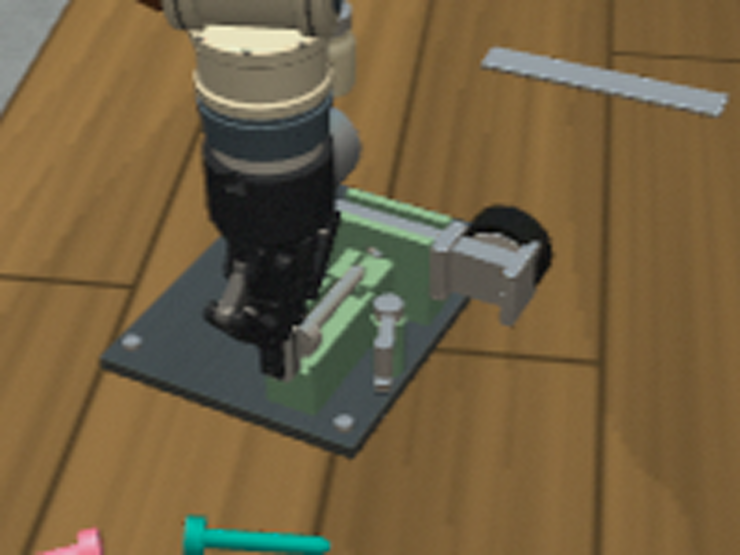

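View pics/top5.png

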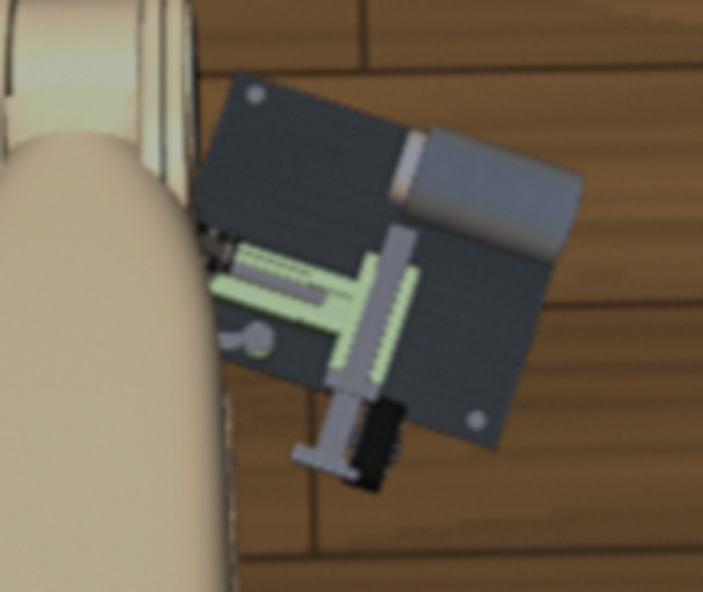

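```bash
python3 -m inch '[[[0,0,0,0,0.002,-0.0058,-1],[0,0,0,-0.006,0,0,-1],[0,0,0,-0.006,0,0,-1],[0,0,0,-0.006,0,0,-1],[0,0,0,-0.006,0,0,-1],[0,0,0,-0.006,0,0,-1],[0,0,0,-0.006,0,0,-1],[0,0,0,0,0,0,-1]]]'
python3 r.py 0 77 61;python3 pic.py 6
```

```text
time: 7.33
ee_pos: [625.8, 54.8, 60.6]
orientation: [-1.352, -0.953, 0.954]
force: [-0.4, -0.9, 0.9]
gripper_width: -0.2
t 7.33 rec [  0.8 119.3] z 60.6 toolx yaw in rec 89.9 tooly z -1.0 F rec [-0.1 -1.   0.9] j6 0.3 w -0.2
togo [-42.3  -0.4   0.7]
```

View pics/side6.png

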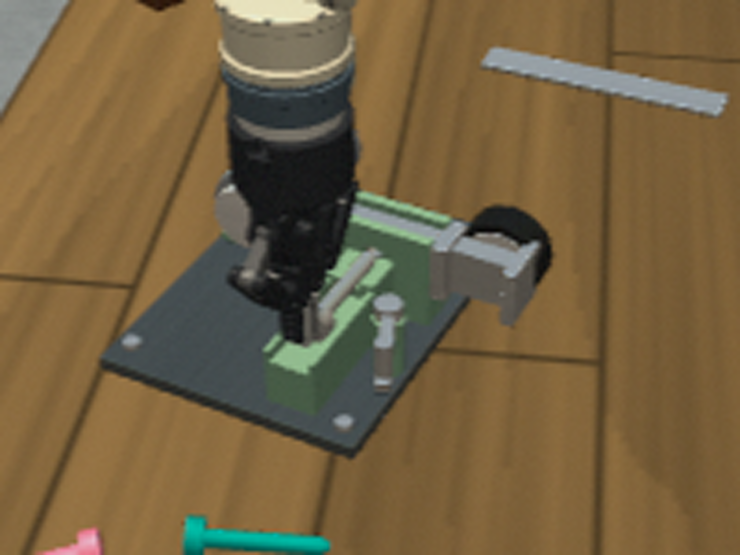

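```bash
python3 -m inch '[[[0,0,0,-0.005,0,0,-1],[0,0,0,-0.005,0,0,-1],[0,0,0,-0.005,0,0,-1],[0,0,0,-0.004,0,0,-1],[0,0,0,-0.004,0,0,-1],[0,0,0,-0.004,0,0,-1],[0,0,0,-0.004,0,0,-1],[0,0,0,0,0,0,-1]]]'
python3 r.py 0 77 61;python3 pic.py 7
```

```text
time: 8.1
ee_pos: [615.5, 26.1, 60.5]
orientation: [-1.352, -0.953, 0.954]
force: [-0.3, 0.2, -0.5]
gripper_width: 0.0
t 8.1 rec [ 0.7 88.8] z 60.5 toolx yaw in rec 89.9 tooly z -1.0 F rec [-0.4  0.1 -0.5] j6 0.25 w 0.0
togo [-11.8  -0.5   0.7]
```

View pics/side7.png

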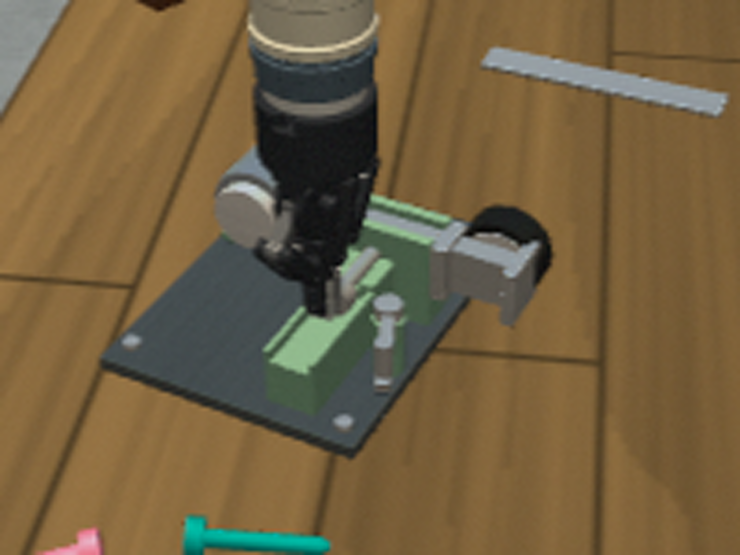

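```bash
python3 -m inch '[[[0,0,0,-0.004,0,0,-1],[0,0,0,-0.004,0,0,-1],[0,0,0,-0.002,0,0,-1],[0,0,0,0,0,0,-1]]]'
python3 r.py 0 77 61
python3 -m inch '[[[0,0,0,-0.002,0,0,-1],[0,0,0,-0.001,0,0,-1],[0,0,0,0,0,0,-1]]]'
python3 r.py 0 77 61
```

```text
time: 8.53
ee_pos: [612.3, 17.0, 60.5]
orientation: [-1.352, -0.954, 0.954]
force: [0.9, 0.4, -0.9]
gripper_width: 0.3
t 8.53 rec [ 0.7 79.1] z 60.5 toolx yaw in rec 89.9 tooly z -1.0 F rec [ 0.7  0.7 -0.9] j6 0.23 w 0.3
togo [-2.1 -0.5  0.7]
time: 8.78
ee_pos: [611.4, 14.4, 60.5]
orientation: [-1.352, -0.954, 0.954]
force: [0.7, 0.9, 0.5]
gripper_width: -0.1
t 8.78 rec [ 0.7 76.4] z 60.5 toolx yaw in rec 89.9 tooly z -1.0 F rec [0.3 1.  0.5] j6 0.23 w -0.1
togo [ 0.6 -0.5  0.7]
```

```bash
python3 -m inch '[[[0,0,0,-0.002,0,0,-1],[0,0,0,-0.001,0,0,-1],[0,0,0,0,0,0,-1]]]'
python3 r.py 0 77 61
python3 -m inch '[[[0,0,0,-0.001,0,0,-1],[0,0,0,0,0,0,-1]]]'
python3 r.py 0 77 61;python3 pic.py 8
```

```text
time: 9.03
ee_pos: [611.0, 13.2, 60.8]
orientation: [-1.35, -0.957, 0.952]
force: [2.6, 8.2, 0.4]
gripper_width: -0.1
t 9.03 rec [ 0.8 75.1] z 60.8 toolx yaw in rec 90.0 tooly z -1.0 F rec [-0.3  8.6  0.4] j6 0.22 w -0.1
togo [ 1.9 -0.2  0.8]
time: 9.2
ee_pos: [610.9, 12.9, 60.9]
orientation: [-1.349, -0.959, 0.952]
force: [3.6, 12.3, 1.4]
gripper_width: 0.1
t 9.2 rec [ 0.8 74.9] z 60.9 toolx yaw in rec 90.1 tooly z -1.0 F rec [-0.7 12.8  1.4] j6 0.22 w 0.1
togo [ 2.2 -0.1  0.8]
```

View pics/side8.png

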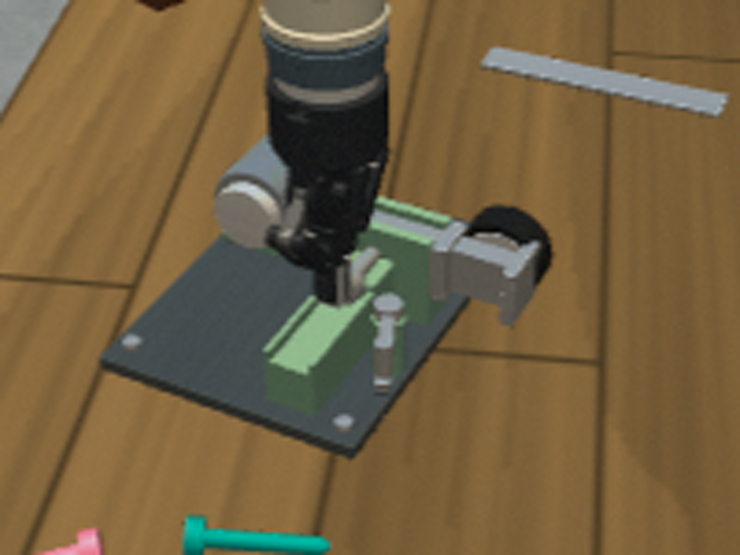

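View pics/top8.png

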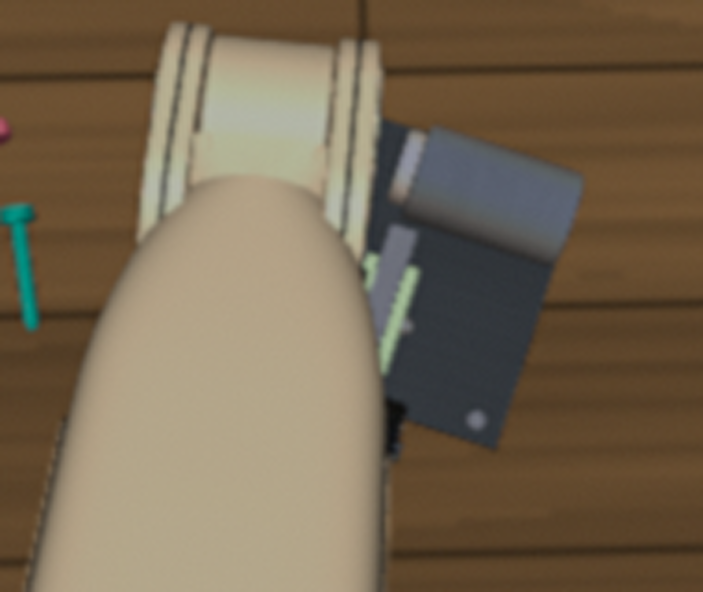

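The nose shows beyond the far cheek at top zoom (405,325), and the push force rose against the step, so the pin is home. Next I back off, lift, and move beside the keeper peg.

```bash
python3 -m inch '[[[0,0,0,0.01,0,0,-1],[0,0,0,0.015,0,0,-1],[0,0,0,0,-0.03,0,-1],[0,0,0,0,-0.03,0,-1],[0,0,0,0,-0.02,0.02,-1],[0,0,0,0,0,0.027,-1],[0,0,0,0,0,0.027,-1],[0,0,0,0,0,0.027,-1],[0,0,0,0,0,0,-1],[0,-7,0,0,0,0,-1],[0,-7,0,0,0,0,-1],[0,-7,0,0,0,0,-1]]]'
python3 -m inch '[[[0,-7,0,0,0,0,-1],[0,-7,0,0,0,0,-1],[0,-7,0,0,0,0,-1],[0,-7,0,0,0,0,-1],[0,-7,0,0,0,0,-1],[0,-7,0,0,0,0,-1],[0,-7,0,0,0,0,-1],[0,-7,0,0,0,0,-1],[0,-7,0,0,0,0,-1],[0,-7,0,0,0,0,-1],[0,-7,0,0,0,0,-1]]]'
python3 r.py -100 115 76
```

```text
time: 10.3
ee_pos: [523.8, 68.7, 140.7]
orientation: [-1.195, -1.232, 1.232]
force: [0.4, 0.4, 0.1]
gripper_width: -0.2
time: 11.22
ee_pos: [523.9, 68.6, 140.5]
orientation: [-0.208, -2.118, 2.119]
force: [0.6, 0.4, 0.5]
gripper_width: 0.2
t 11.22 rec [-99.9  98.2] z 140.5 toolx yaw in rec 188.3 tooly z -1.0 F rec [0.5 0.6 0.5] j6 -1.4 w 0.2
togo [ -2.3  64.4 -16.7]
```

```bash
python3 -m inch '[[[0,0,0,-0.0023,0,-0.0167,-1],[0,-6,0,0,0,0,-1],[0,-6,0,0,0,0,-1],[0,-4.5,0,0,0,0,-1],[0,0,0,0,0.03,0,-1],[0,0,0,0,0.0345,0,-1],[0,0,0,0,0,0,-1]]]'
python3 r.py -100 115 76;python3 pic.py 9
```

```text
time: 11.8
ee_pos: [526.4, 84.5, 71.1]
orientation: [-0.103, 2.181, -2.181]
force: [-1.0, -0.3, -0.7]
gripper_width: 0.2
t 11.8 rec [-102.8  114. ] z 71.1 toolx yaw in rec -155.5 tooly z -1.0 F rec [-0.9 -0.6 -0.7] j6 -1.66 w 0.2
togo [-2.9 -4.9  0.3]
```

View pics/side9.png

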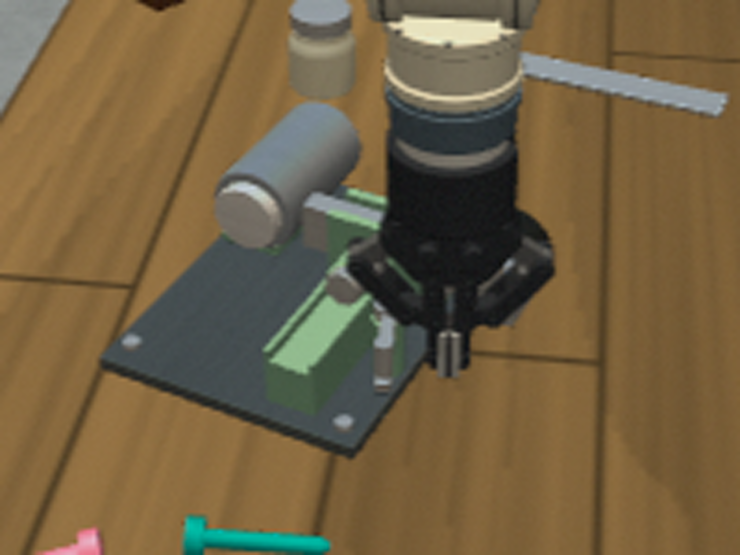

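View pics/top9.png

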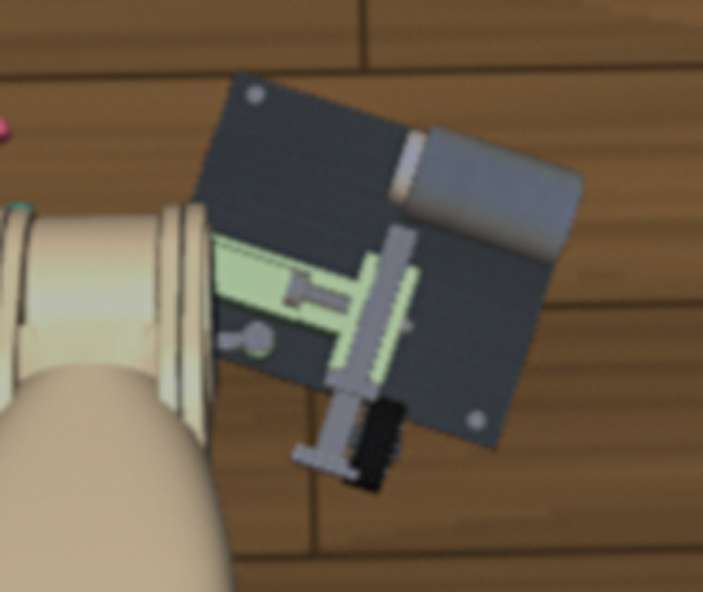

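```bash
python3 -m inch '[[[0,0,0,-0.003,-0.005,0,-1],[0,0,0,-0.006,0,0,-1],[0,0,0,-0.006,0,0,-1],[0,0,0,-0.004,0,0,-1],[0,0,0,0,0,0,-1]]]'
python3 r.py -85 122 76;python3 pic.py 10
```

```text
time: 12.32
ee_pos: [549.2, 85.8, 81.7]
orientation: [-0.092, 2.177, -2.177]
force: [-0.1, 1.1, -0.4]
gripper_width: 0.1
t 12.32 rec [-81.7 122.9] z 81.7 toolx yaw in rec -155.6 tooly z -1.0 F rec [-0.5  1.  -0.4] j6 -1.65 w 0.1
togo [ 3.4  5.7 -0.6]
```

View pics/side10.png

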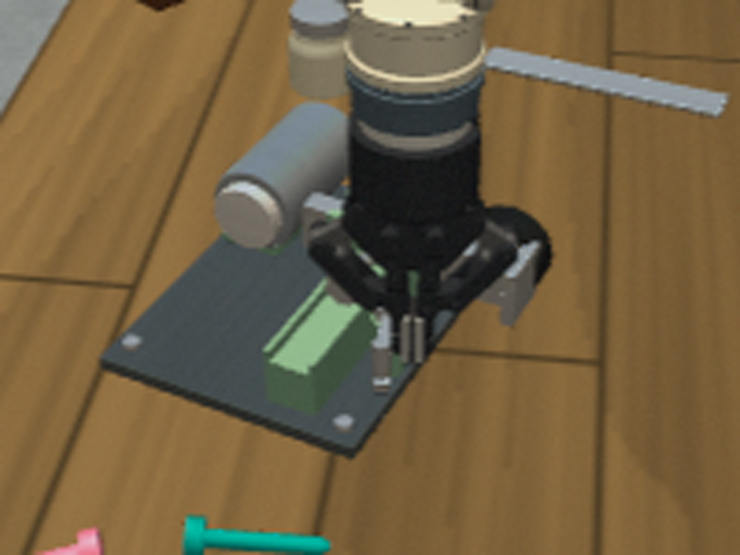

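```bash
python3 -m inch '[[[0,0,0,0,0.005,0,-1],[0,6,0,-0.007,0,-0.0016,-1],[0,6,0,-0.007,0,-0.0016,-1],[0,6,0,-0.007,0,-0.0016,-1],[0,6,0,-0.007,0,-0.0016,-1],[0,0,0,0,0,0,-1]]]'
cat > k.py <<'E'
from cell import *; from h import *
q=np.load("q.npy");o=get_obs();rep(o,q)
T=tool(o);yaw=np.arctan2(T[1,0],T[0,0])-q[2];th=(yaw-np.pi/2)%(2*np.pi)
c,s=np.cos(th),np.sin(th);tgt=np.array([-40,70])+66*np.array([c,s])-19*np.array([s,-c])
print("theta if in frame",round(th,3),"target",tgt.round(1),"togo",togo(o,q,(tgt[0],tgt[1],76)))
E
python3 k.py;python3 pic.py 11
```

```text
time: 12.92
ee_pos: [576.4, 90.1, 75.3]
orientation: [-0.347, -2.038, 2.038]
force: [-0.1, -0.3, -0.9]
gripper_width: 0.3
t 12.92 rec [-57.5 136. ] z 75.3 toolx yaw in rec 180.2 tooly z -1.0 F rec [-0.  -0.3 -0.9] j6 -1.22 w 0.3
theta if in frame 1.574 target [-59.2 135.9] togo [ 1.7 -0.7  0.1]
```

View pics/side11.png

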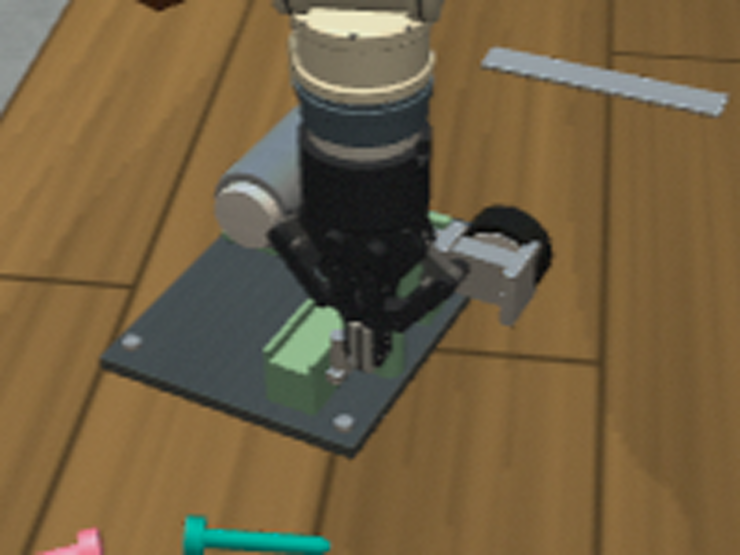

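```bash
python3 -m inch '[[[0,6,0,-0.007,0,-0.0016,-1],[0,6,0,-0.007,0,-0.0016,-1],[0,6,0,-0.007,0,-0.0016,-1],[0,6,0,-0.007,0,-0.0016,-1],[0,6,0,-0.007,0,-0.0016,-1],[0,0,0,0,0,0,-1]]]'
python3 k.py;python3 pic.py 12
```

```text
time: 13.52
ee_pos: [610.0, 78.5, 75.8]
orientation: [-0.783, -1.712, 1.712]
force: [-0.3, 0.9, 1.4]
gripper_width: 0.1
t 13.52 rec [-22.  136.4] z 75.8 toolx yaw in rec 150.3 tooly z -1.0 F rec [-0.6  0.8  1.4] j6 -0.72 w 0.1
theta if in frame 1.053 target [-23.9 136.8] togo [ 1.8 -0.2  0.6]
```

View pics/side12.png

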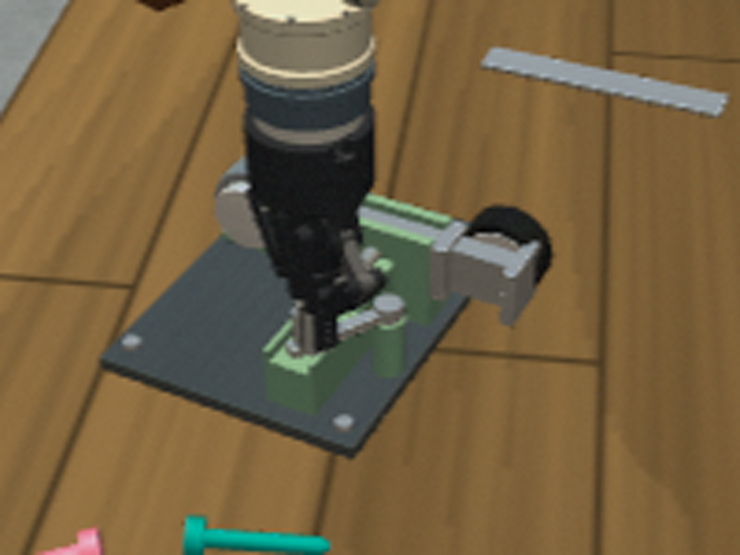

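```bash
python3 -m inch '[[[0,6,0,-0.007,0,-0.0016,-1],[0,6,0,-0.007,0,-0.0016,-1],[0,6,0,-0.007,0,-0.0016,-1],[0,6,0,-0.007,0,-0.0016,-1],[0,6,0,-0.007,0,-0.0016,-1],[0,6,0,-0.007,0,-0.0016,-1],[0,6,0,-0.007,0,-0.0016,-1],[0,6,0,-0.007,0,-0.0016,-1],[0,0,0,0,0,0,-1]]]'
python3 k.py;python3 pic.py 13
```

```text
time: 14.37
ee_pos: [639.7, 31.5, 76.0]
orientation: [-1.265, -1.117, 1.117]
force: [-0.5, 0.3, -1.1]
gripper_width: -0.1
t 14.37 rec [ 21.7 102. ] z 76.0 toolx yaw in rec 102.4 tooly z -1.0 F rec [-0.6  0.1 -1.1] j6 0.04 w -0.1
theta if in frame 0.216 target [ 20.4 102.7] togo [1.  0.  1.1]
```

View pics/side13.png

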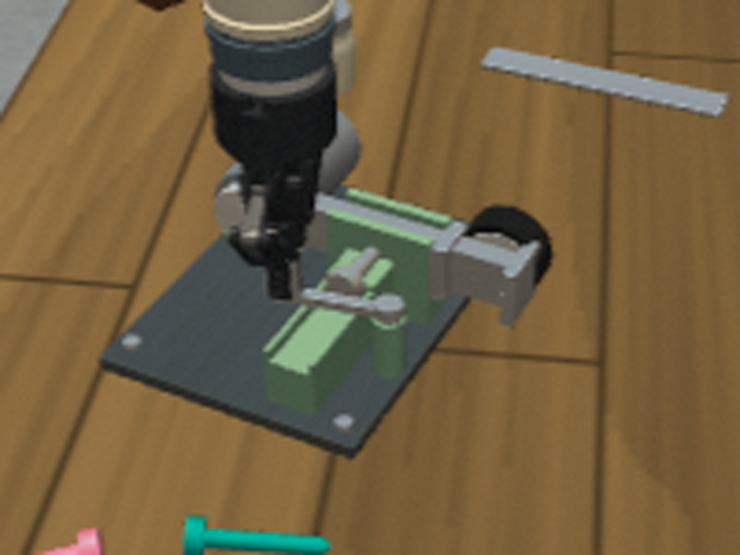

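```bash
python3 -m inch '[[[0,4,0,-0.0045,0,-0.001,-1],[0,4,0,-0.0045,0,-0.001,-1],[0,4,0,-0.0045,0,-0.001,-1],[0,0,0,0,0,0,-1]]]'
python3 k.py
python3 -m inch '[[[0,0,0,-0.0015,0,0,-1],[0,0,0,-0.001,0,0,-1],[0,0,0,0,0,0,-1]]]'
python3 k.py;python3 pic.py 14
```

```text
time: 14.8
ee_pos: [640.2, 18.4, 76.2]
orientation: [-1.348, -0.962, 0.962]
force: [-0.3, 0.4, 0.4]
gripper_width: -0.2
t 14.8 rec [26.6 89.8] z 76.2 toolx yaw in rec 90.6 tooly z -1.0 F rec [-0.4  0.2  0.4] j6 0.23 w -0.2
theta if in frame 0.01 target [25.8 89.6] togo [-0.1  0.2  0.8]
time: 15.05
ee_pos: [639.9, 17.7, 76.2]
orientation: [-1.345, -0.967, 0.963]
force: [3.2, 7.2, -0.9]
gripper_width: 0.2
t 15.05 rec [26.5 89. ] z 76.2 toolx yaw in rec 90.8 tooly z -1.0 F rec [ 0.6  7.9 -0.9] j6 0.22 w 0.2
theta if in frame 0.014 target [25.7 89.9] togo [1.  0.2 0.7]
```

View pics/side14.png

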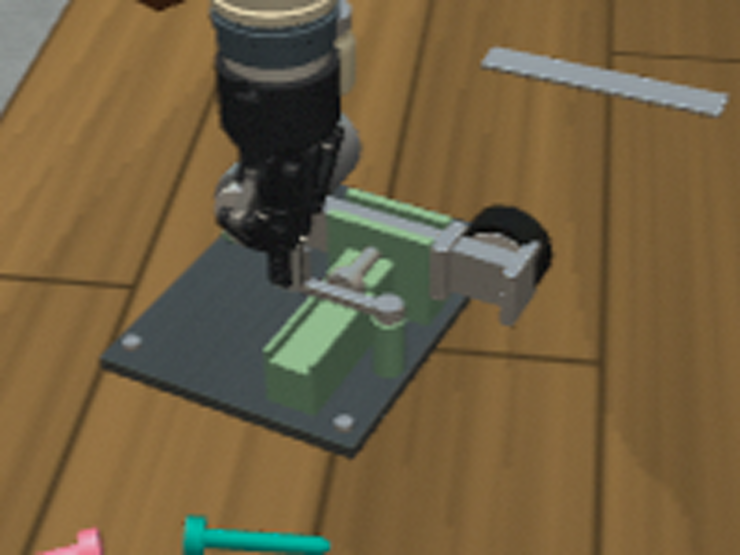

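The bar lies across behind the head and the force rose to 8 N, so it is at its stop. Now I retreat along +y, lift and check.

```bash
python3 -m inch '[[[0,0,0,0.01,0,0,-1],[0,0,0,0.02,0,0,-1],[0,0,0,0.01,-0.03,0,-1],[0,0,0,0.03,-0.035,0,-1],[0,0,0,0.035,-0.03,0,-1],[0,0,0,0.035,0,0,-1],[0,0,0,0.035,0,0,-1],[0,0,0,0.03,0,0,-1],[0,0,0,0,0,0,-1],[0,0,0,0,0,0,-1]]]'
python3 k.py;python3 pic.py 15
```

```text
time: 15.98
ee_pos: [704.1, 206.2, 163.9]
orientation: [-1.346, -0.964, 0.966]
force: [0.1, 0.4, 0.1]
gripper_width: -0.0
t 15.98 rec [ 24.1 288.2] z 163.9 toolx yaw in rec 90.8 tooly z -1.0 F rec [-0.   0.4  0.1] j6 0.5 w -0.0
theta if in frame 0.014 target [25.7 89.9] togo [-198.2   88.     1. ]
```

View pics/side15.png

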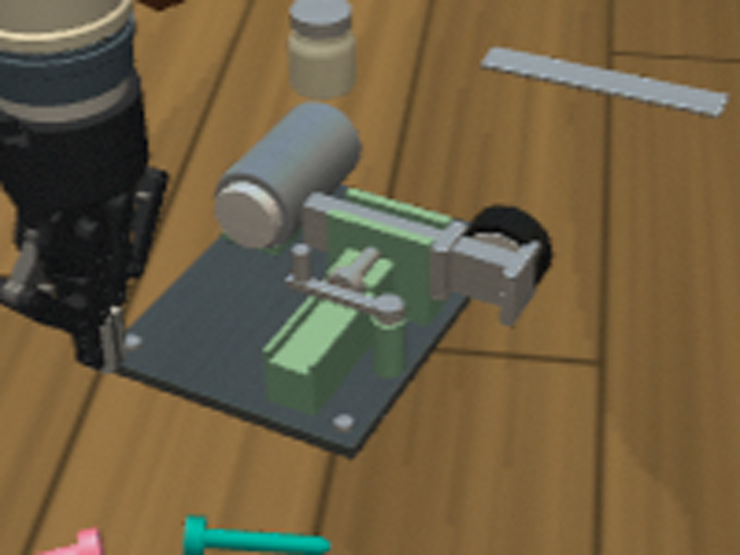

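View pics/top15.png

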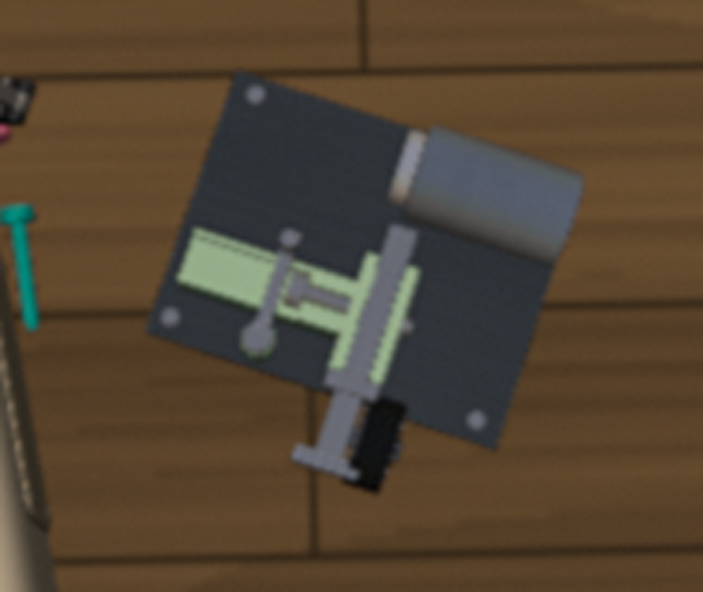

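Run:
```python
from h import *
q=np.load("q.npy")
z=lambda u,v:np.array([(u+.5)/3.7-.5+220,(v+.5)/3.7-.5+130])
a,b=Rl(q,back("top",zt(291,236),92)),Rl(q,back("top",zt(257,334),70))
print("peg",a,"piv",b,"ang",np.arctan2(*(a-b)[::-1]))
print("peg side",Rl(q,back("side",z(301,247),92)))
print("head",Rl(q,back("top",zt(297,287),71)),"nose",Rl(q,back("top",zt(411,328),61)))
print("plate",(Rl(q,back("top",zt(293,454),82))+Rl(q,back("top",zt(357,481),82)))/2)
```

```text
peg [27.82471789 70.35173024] piv [-38.48957132  72.20129653] ang -0.027883687458680785
peg side [29.17474283 68.01323996]
head [-0.06327828 56.79434474] nose [ -0.84671785 -24.45149502]
plate [-109.48327158    1.32227458]
```

All values agree with home: plate −109.5, head centre 56.8, nose −24.5, and keeper about −0.03 rad.

```bash
python3 -c "
from cell import *
print(job_done())"
```

```text
the job is handed in; nothing more can be done
None
```

I handed the job in at about 16 s of the 58 s allowed. The tool arm is home, the pin is through both cheeks and the arm, and the keeper is closed behind its head. The hand-in gave no verdict.

I did all three steps with closed fingers:
- **Tool arm:** I pushed on the end plate until it stopped moving and the force rose to about 24 N.
- **Lock pin:** I pushed on the head until it met the step, at about 13 N.
- **Keeper:** I swung the peg from about 2.0 rad round to the stop, at about 8 N. I then backed off clear of everything.

My last picture checks agreed with the home positions, to within the 1–3 mm accuracy of my measurements:

| Check | Measured | Home value |
|---|---|---|
| End plate, receiver x | about −109.5 mm | −110 mm |
| Middle of pin head, receiver y | about 57 mm | 56 mm |
| Pin nose, receiver y | about −24.5 mm (limit −21 mm) | −26 mm |
| Keeper angle | about −0.03 rad | 0 rad |

The side-camera reading of the peg, about (29, 68) mm, also fits a closed keeper, which puts it at (26, 70) mm. The nose was the least certain reading, because only its tip showed.

The jar and the blade blank looked unmoved in the side pictures. The C-clamp and the oil can were outside the pictures I took after the start. I did not measure any of the four again, but the arm never worked near them.

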